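# Fit a fresh cell in the humidity logger and shut its cover

## Robot

A 6-joint arm with a two-finger parallel gripper is mounted at the origin on a cart in front of the work surface, level with it; the furniture and walls round the work are solid. World frame = base frame: x ahead of the robot, y to its left, z up, the work surface at z = 0. Lengths are in m, angles in rad, forces in N, time in s.
With the tool pointing down it reaches from about 0.375 to 0.9 m from the base axis. Payload 3.1 kg.
Tool frame: the origin (TCP) lies midway between the tips of the shut fingers; the grasp point (between the pads) lies 19 mm behind it (manip.grip_depth is the distance from the TCP to the grasp point, in m); z points along the fingers, y is the line along which they close (so a half turn about z gives the same grasp; the last joint's range is limited). The gripper opens to 85 mm and grips with 20 to 120 N. Pads are 22 mm wide; open, the fingers measure 114 mm over their backs; the gripper's body (76 mm by 85 mm) begins 54 mm behind the grasp point. The pads swing forward as they close: fully open they stand 13 mm farther back than shut.
Start: joints at [-1.448, 0.527, 1.433, -0, 1.181, -0.178], TCP at [0.186, -0.597, 0.231] pointing down, gripper open.
Joint ranges: [-3.08, 3.08], [-0.75, 2.2], [0.22, 2.44], [-1.43, 4.57], [0, 2.65], [-2.85, 2.85]. Speed limits (rad/s): [2.79, 2.79, 3.14, 3.14, 3.14, 3.14].

## Interface

Orientations are given as a unit quaternion [x, y, z, w].
In Python, from station import telemetry, snapshot, manip gives the robot as it stands. The module is installed in compiled form; this text tells all that it offers.
- The arm moves only by the shell command python3 -m crank 'ROWS' [OPENING] [FORCE]. ROWS is text: rows parted by semicolons, each of 6 numbers parted by spaces: the shift along the tool's x, y, z as a fraction of full scale, then the turn, a rotation vector about the tool's x, y, z as a fraction of full scale. A call has exactly 5 rows; each row shifts and turns the commanded pose from where the row before left it, along the tool's axes as they then stand; what a row does not reach is not made up. Full scale, the value 1, is 4 cm for a shift and 90 degrees for a turn. A row lasts 1/10 s, in which the tool goes at most 50 mm and 8.59 degrees, less where a joint would pass 70% of its speed; a pose out of reach is approached as far as the arm can. A call with a number of a shift or a turn outside -1 to 1 is refused whole. A call with a gripper value outside its range is refused whole. OPENING is the opening, from -1 (shut) to 1 (fully open), set as the call begins (- or left out, the last holds). The fingers move at their own pace and stop on an object; FORCE is the grip in N (left out, the last holds). Time passes only in rows, so rows that do not move let the fingers close, or fill a call up. It gives the time, the measured TCP pose, the force, the opening and the grip force at its end, in the units of the state.
- telemetry.sense(): the state, without advancing time (a new reading comes with each control period).
- snapshot(name): name is "scene" or "top" or "wrist"; returns a dict with "image" (384x512x3 uint8, red, green, blue), "depth" (384x512 float32, m along the optical axis (not along the pixel's ray), 0 where there is no reading), "camera_matrix" (3x3 intrinsics, pixels), "k1" (the pictures are not rectified: a ray, as slopes to the right and down, at radius r is drawn at 1 + k1 r^2 times it, then the intrinsics apply), "rvec" (rotation vector, rad) and "tvec" (3), from world to camera coordinates, as OpenCV has them. Camera axes: x right, y down, z forward; pixel columns grow to the right and rows downward; lengths in m; the calibration is good to about 2 mm. A picture is of the moment at which its call begins.
- manip.sign_off(): hands the job in; it is judged then, once.
The state is a dict: "t": time; "q": joint angles; "qd": joint speeds; "tau": joint torques, N m; "tcp_pos": TCP position; "tool_rot": TCP orientation; "force": force on the tool from outside, world axes, zero at the start; "ft_torque": the same for the moment, N m; "finger_gap": opening from 0.0 (shut) to 1.0 (fully open); "gripper_force": force on a finger pad.
Only numpy, scipy, OpenCV 4.12 (cv2) and the standard library are available. Lean on these libraries where they do the work, as an engineer would, in place of code of your own. Each camera call takes 0.05 s, during which the arm holds its last target. There are 200 camera calls.

## Task

Put the big loose battery cell into the open bay of the humidity logger, with its flat end against the coil spring and its raised button end against the fixed contact plate, lying fully down on the bay floor. Then shut the cover fully and take the hand away; do not force anything, and leave the other things on the bench where they are.

Things in the scene. Friction and masses are not known exactly. Their poses are not given: they have to be found in the camera images.
- logger: Humidity logger, light grey plastic case, 172 mm long (x from -66 to +106), 64 wide (91 over its screw ears), screwed down: it never moves. Origin on the bench under the middle of the open cell bay; +x runs along the bay from the coil spring to the fixed contact, z up. Front wall (x = -66 to -62) and bay ends reach z = 48. Sensor head beyond the hinge (x 50 to 104): 40 mm high.
- bay (a point): Middle of the bay floor, 12 mm above the logger's origin, same axes; 38 mm wide. The cell cradle (spring, contact, side walls, all one piece) is screwed in through slots, so it sits up to 7 mm nearer or farther along x than the x values told here: shift not measured, find it by feeling for the spring or by sight. A seated cell lies on the floor, axis 17 mm up, middle at x = 0.75 mm + shift.
- cradle_walls (a point): Same place as bay. Cradle's side walls (x values before the shift): from y = 19 to 24 mm on both sides, 36 mm above the floor at x = -52 to -24 and 26 mm at x = 27 to 36; between them the sides are open down to the floor, as notches for fingers. Case walls at y = 25.5 to 29 mm only at x < -46 and x > 40.
- spring_rest (a point): Tip of the free coil spring if the cradle's shift were 0: on the bay's middle line, 17 mm above its floor, at logger x = -23.5 mm (fixed point: follows neither cradle nor spring). Tip 15 mm across; pushes with 2.1 N when first moved and 0.7 N more per mm; goes back at most 14 mm towards -x, then it is solid. Spring's end wall: 27.5 mm behind the tip, 36 mm high.
- contact (a point): Middle of the fixed contact's face if the shift were 0: logger x = +31.5 mm, 17 mm above the floor, on a partition 26 mm high above the floor, 55 mm from the free spring tip. The 61.5 mm cell goes in only tilted (about 30 degrees), flat end first and down, pressing the spring back 10 to 12 mm; then its button end swings down behind the partition.
- cover (a joint): Hinged cover of the bay, a plate 123 mm long, 58 wide, 3 thick. 0 = shut, flat over the bay (its top 52 mm above the bench); 1.57 = upright; it begins at 2.0 to 2.2 rad (fully open), leaning away from the bay over the sensor head. A stiff hinge holds it where it is left (0.06 N m to turn it). It shuts only over a cell that lies fully down.
- cover_hinge (a point): Middle of the cover's hinge line, which runs along the logger's y, at logger x = +52.5 mm, 49.5 mm above the bench. Fixed point with the logger's axes.
- cover_edge (a point): Point on the outer face of the cover, in the middle of its width, 118 mm from the hinge, 5 mm short of its free edge; the outer face is on top when the cover is shut, 2.5 mm above the hinge line.
- cell: Battery cell of size D with a black sleeve and steel ends, 34 mm in diameter and 61.5 mm long with its raised button (11 mm across, 2.5 mm high), 140 g, lying loose on the bench. Origin at its middle; +x along its axis towards the button end.
- cell_button (a point): Tip of the cell's raised button, 30.75 mm from the cell's origin along +x.
- cell_flat (a point): Middle of the cell's flat end, 30.75 mm from the cell's origin along -x.
- thumb_plane: Small brass hand plane, 66 x 96 x 34 mm, loose on the bench beyond the cell; leave it. Origin at its underside.
- flat_brush: Flat brush with a wooden handle, 43 x 197 x 11 mm, loose on the bench on the robot's side; leave it. Origin at its underside.
- masking_tape: Roll of masking tape, 105 mm across, 19 mm high, loose on the bench behind the logger; leave it. Origin at its underside.
Mind the look-alikes: they are no part of the job. What is meant by the cell is not green or turquoise, and is the larger of those in its own colour.

How it is judged:
On the way:
1. the cell lies in the bay between the spring and the fixed contact, the right way round (x of cell_button in the frame of logger above 0.02 m and z of each of cell_button, cell_flat in the frame of logger below 0.033 m and horizontal distance between cell and bay below 0.013 m and angle between the x axis of cell and the x axis of logger, either way round below 0.12 rad), for 0.2 s.
At the end, for the whole second after the job is handed in: The cell lies still in the bay between spring and contact, button end to the contact, both ends within 3 mm of lying on the floor, within 13 mm of the bay's middle (the cradle may be shifted by 7) and 0.12 rad of its line; the cover is shut to within 0.06 rad (x of cell_button in the frame of logger above 0.02 m and z of each of cell_button, cell_flat in the frame of logger below 0.032 m and horizontal distance between cell and bay below 0.013 m and angle between the x axis of cell and the x axis of logger, either way round below 0.12 rad and value of joint cover below 0.06 rad and linear speed of cell below 0.02 m/s); the robot touches nothing.
It fails at once if the cell or the logger is forced (over 60 N between them) (contact force between cell and logger above 60 N).
It fails at once if the robot forces the logger or its cover (over 40 N) (contact force between the arm and logger above 40 N).
It fails at once if the plane is shifted by more than 3 cm (distance of thumb_plane from where it was at the start of the episode above 0.03 m).
It fails at once if the brush is shifted by more than 3 cm (distance of flat_brush from where it was at the start of the episode above 0.03 m).
It fails at once if the tape is shifted by more than 3 cm (distance of masking_tape from where it was at the start of the episode above 0.03 m).
It also fails if it takes over 54 s, if anything falls off the work surface, if the arm or the gripper's body presses on something with over 40 N, if the wrist force passes 120 N, or if a joint passes its speed limit or range.

## Working session

There is one attempt and no reset: what is moved stays moved. The work goes in short steps, Python scripts to look and compute and a shell command to move; the robot and the scene stay as the last step left them, time stands still between calls to the robot, and variables do not carry over. Pictures are saved under pics/ and viewed, at most 11 in all, crops included, and the job is handed in when it is done.

```bash
mkdir -p pics
cat > h.py <<'E'
import numpy as np, cv2
from station import telemetry, snapshot, manip
from scipy.spatial.transform import Rotation as R
def cam(s):
    Rm=cv2.Rodrigues(np.array(s["rvec"],float))[0]; return Rm,np.array(s["tvec"],float).ravel()
def ray(s,u,v):
    K=np.array(s["camera_matrix"]);xd=(u-K[0,2])/K[0,0];yd=(v-K[1,2])/K[1,1]
    x,y=xd,yd
    for _ in range(20):
        f=1+s["k1"]*(x*x+y*y);x,y=xd/f,yd/f
    Rm,t=cam(s);return -Rm.T@t,Rm.T@np.array([x,y,1.])
def onz(s,u,v,z):
    o,d=ray(s,u,v);return o+d*(z-o[2])/d[2]
def pt(s,u,v):
    o,d=ray(s,u,v);return o+d*float(s["depth"][int(v),int(u)])
def cloud(s):
    K=np.array(s["camera_matrix"]);vv,uu=np.mgrid[:384,:512]
    xd=(uu-K[0,2])/K[0,0];yd=(vv-K[1,2])/K[1,1];x,y=xd,yd
    for _ in range(20):
        f=1+s["k1"]*(x*x+y*y);x,y=xd/f,yd/f
    Rm,t=cam(s);d=s["depth"]
    P=np.stack([x*d,y*d,d],-1)-t
    return P@Rm
def proj(s,P):
    Rm,t=cam(s);c=Rm@np.array(P)+t;x,y=c[0]/c[2],c[1]/c[2];f=1+s["k1"]*(x*x+y*y);K=np.array(s["camera_matrix"])
    return K[0,0]*x*f+K[0,2],K[1,1]*y*f+K[1,2]
def save(s,n,crop=None,sc=1):
    im=s["image"][:,:,::-1]
    if crop: im=im[crop[1]:crop[3],crop[0]:crop[2]]
    cv2.imwrite("pics/"+n,cv2.resize(im,None,fx=sc,fy=sc,interpolation=cv2.INTER_CUBIC))
E
python3 - <<'E'
from h import *
import pickle
S={n:snapshot(n) for n in("scene","top","wrist")}
pickle.dump(S,open("s0.pkl","wb"))
for n in S: print(n,cam(S[n])[0].round(3).tolist(),ray(S[n],256,192)[0].round(3))
im=np.hstack([S["scene"]["image"],S["top"]["image"]])[:,:,::-1]
cv2.imwrite("pics/a.png",cv2.resize(np.vstack([S["scene"]["image"],S["top"]["image"]])[:,:,::-1],None,fx=.78,fy=.78))
save(S["top"],"top.png",None,1.5)
save(S["scene"],"scene.png",None,1.5)
print(telemetry.sense())
E
```

```text
scene [[-0.667, -0.745, 0.01], [-0.311, 0.267, -0.912], [0.677, -0.612, -0.41]] [-0.071  0.716  0.44 ]
top [[0.02, -1.0, 0.001], [-0.984, -0.02, -0.178], [0.178, 0.003, -0.984]] [0.37  0.16  0.958]
wrist [[0.297, -0.955, -0.002], [-0.909, -0.283, 0.306], [-0.293, -0.089, -0.952]] [ 0.26  -0.572  0.373]
{'t': 0.15, 'q': array([-1.44748345e+00,  5.28283108e-01,  1.43356805e+00,  7.68774398e-06,
        1.18142955e+00, -1.78507406e-01]), 'qd': array([-0.00049761, -0.00323913, -0.00321131, -0.00105614, -0.00025166,
        0.00287224]), 'tau': array([-8.15917224e-05, -4.42745662e+01, -1.78276366e+01, -2.66482803e-04,
        5.63755719e-03, -2.34345578e-06]), 'tcp_pos': array([ 0.18574557, -0.59620046,  0.23055241]), 'tool_rot': array([ 9.88634526e-01,  1.50336495e-01,  2.68434063e-05, -8.43605985e-04]), 'force': array([0.74435689, 0.06180952, 0.00912433]), 'ft_torque': array([-0.00478918, -0.03493575,  0.03524793]), 'gripper_force': 0.0, 'finger_gap': 1.0043148938390405}
```

View pics/top.png

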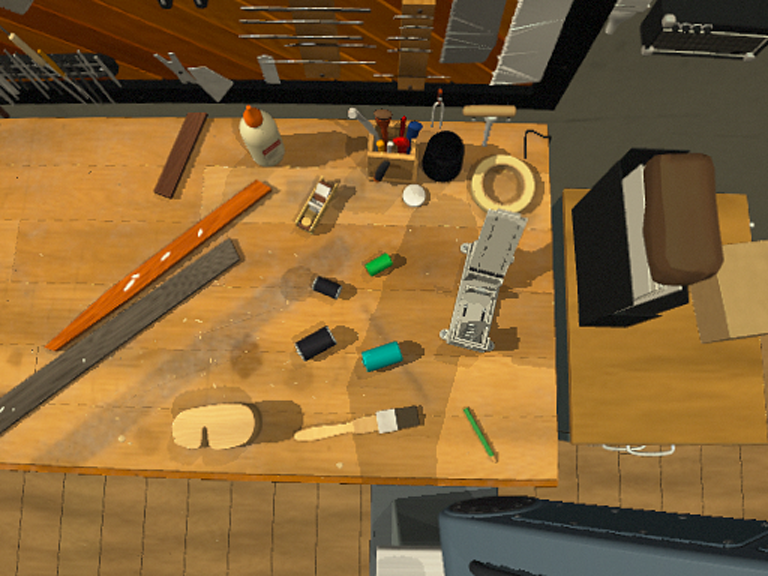

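View pics/scene.png

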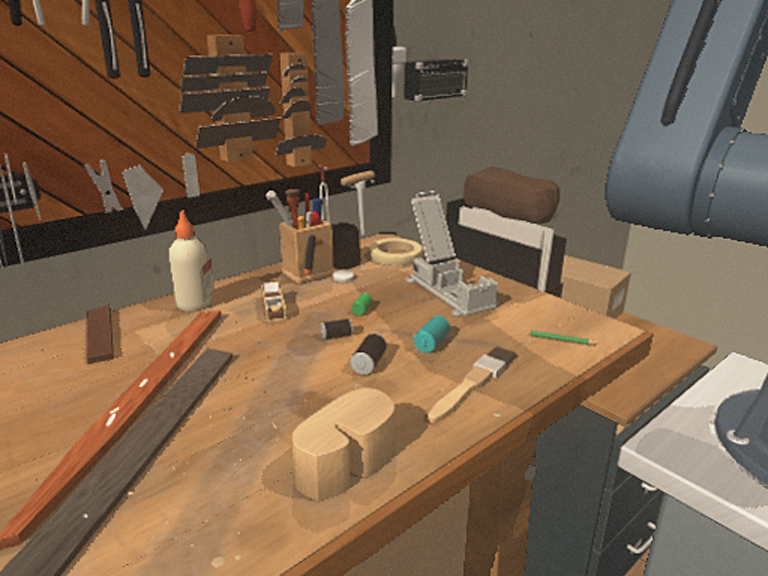

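The top view shows the big black cell at (210,229) px and the logger at about (318,190) px. Its cover is open towards the far side (335,155). In the scene view the cell is at about (245,237) px.

Run:
```python
from h import *
import pickle
S=pickle.load(open("s0.pkl","rb"));t=S["top"];s=S["scene"]
print(t["camera_matrix"],t["k1"])
A=cv2.resize(t["image"][130:240,280:360],None,fx=5,fy=5,interpolation=2)[:,:400]
B=cv2.resize(t["image"][205:255,190:240],None,fx=5,fy=5,interpolation=2)
C=cv2.resize(s["image"][215:265,225:275],None,fx=5,fy=5,interpolation=2)
im=np.zeros((560,660,3),np.uint8);im[:550,:400]=A;im[:250,405:655]=B;im[255:505,405:655]=C
cv2.imwrite("pics/c.png",im[:,:,::-1])
P=cloud(t)
g=t["image"].max(-1)<60
m=np.zeros_like(g);m[210:250,190:235]=g[210:250,190:235]
v,u=np.nonzero(m&(P[:,:,2]>.02)&(P[:,:,2]<.045)); Q=P[v,u];print(len(Q),Q.min(0),Q.max(0),np.median(Q,0))
r=cv2.minAreaRect(Q[:,:2].astype(np.float32));print(r)
# logger: light grey, low saturation
hsv=cv2.cvtColor(t["image"],cv2.COLOR_RGB2HSV);m=np.zeros_like(g);m[135:240,285:360]=((hsv[...,1]<50)&(hsv[...,2]>90))[135:240,285:360]
for lo,hi in((.036,.044),(.045,.051)):
    Q=P[m&(P[:,:,2]>lo)&(P[:,:,2]<hi)];print(lo,len(Q),cv2.minAreaRect(Q[:,:2].astype(np.float32)),Q.mean(0))
Q=P[m&(P[:,:,2]>.005)];print(cv2.minAreaRect(Q[:,:2].astype(np.float32)))
```

```text
[[397.32209037   0.         253.6465046 ]
 [  0.         397.32209037 197.58912597]
 [  0.           0.           1.        ]] -0.07822973279770407
296 [0.43737066 0.23306552 0.0206173 ] [0.48719037 0.29152938 0.03904119] [0.46142053 0.26280789 0.03269888]
((0.4624636471271515, 0.26332467794418335), (0.03131365031003952, 0.05343639850616455), 31.33641242980957)
0.036 61 ((0.5414607524871826, 0.006746102124452591), (0.05245441943407059, 0.16649122536182404), 78.7566909790039) [0.5279599  0.00853941 0.03972979]
0.045 48 ((0.5164918899536133, 0.01397155225276947), (0.057192713022232056, 0.11591196805238724), 77.43936920166016) [0.48653137 0.01717217 0.04805363]
((0.48795801401138306, 0.034524597227573395), (0.11773798614740372, 0.3239474594593048), 63.37937927246094)
```

View pics/c.png

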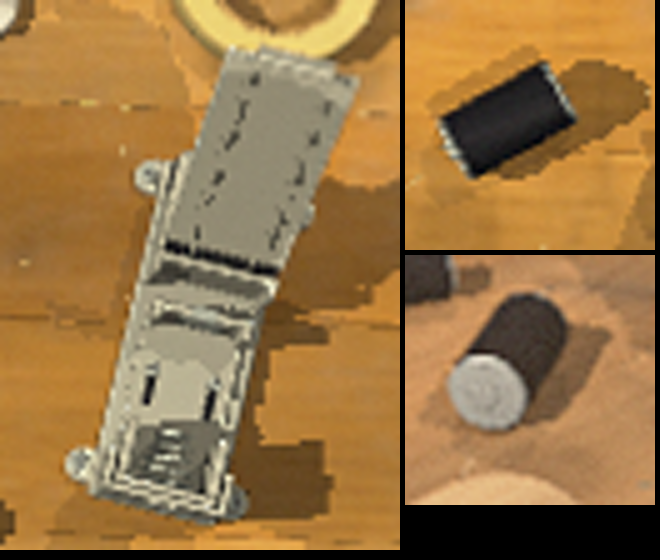

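The scene crop (lower right) shows a plain flat disc on the near end of the cell. So the button end should be the far one, towards the logger. The left crop shows the logger with its coil spring at the robot side and the cover leaning away. Next I check the corridor and plan a move to a viewing pose.

```bash
cat >> h.py <<'E'
def Rh(h,tilt=0):
    "tool down, tool x heading h deg; tilt deg about tool y (fingers swing to +tool x if tilt<0)"
    a=np.radians(h);x=np.array([np.cos(a),np.sin(a),0]);z=np.array([0,0,-1.])
    return R.from_matrix(np.stack([x,np.cross(z,x),z],1))*R.from_euler('y',tilt,degrees=True)
def plan(pos,rot,n=5,frm=None):
    s=telemetry.sense();p=np.array(s["tcp_pos"]);q=R.from_quat(s["tool_rot"])
    if frm: p,q=frm
    d=(q.inv()*rot).as_rotvec()/n;D=(np.array(pos)-p)/n
    for i in range(n):
        print(' '.join('%.3f'%v for v in np.r_[q.inv().apply(D)/.04,d/(np.pi/2)])+';',end='\n' if i%5==4 else ' ')
        q=q*R.from_rotvec(d)
    print()
E
python3 - <<'E'
from h import *
import pickle
S=pickle.load(open("s0.pkl","rb"));P=cloud(S["top"])
for x0 in np.arange(.1,.8,.1):
    print(round(x0,1),[round(float(np.max(P[...,2][(P[...,0]>x0)&(P[...,0]<x0+.1)&(P[...,1]>y)&(P[...,1]<y+.1)],initial=-1)),2) for y in np.arange(-.6,.4,.1)])
plan([.48,.10,.30],Rh(121),20)
E
```

```text
0.1 [-0.87, -0.86, -0.87, -0.87, -0.77, -0.62, 0.32, 0.01, -0.87, -0.87]
0.2 [-0.24, -0.24, -0.23, -0.24, 0.55, 0.58, 0.45, 0.01, 0.01, 0.06]
0.3 [-0.23, -0.23, -0.23, -0.23, 0.0, 0.01, 0.01, 0.96, 0.02, 0.06]
0.4 [-0.23, -0.23, -0.23, -0.23, 0.01, 0.05, 0.05, 0.04, 0.04, 0.01]
0.5 [-0.12, -0.12, 0.14, 0.14, 0.01, 0.1, 0.09, 0.03, 0.03, 0.01]
0.6 [-0.12, -0.12, 0.14, 0.14, 0.01, 0.16, 0.16, 0.03, 0.03, 0.03]
0.7 [-0.23, -1.0, 0.14, 0.14, 0.01, 0.17, 0.25, 0.38, 0.38, 0.38]
0.610 -0.722 -0.085 -0.000 -0.000 -0.058; 0.673 -0.664 -0.086 -0.000 -0.000 -0.058; 0.730 -0.600 -0.086 -0.000 -0.000 -0.058; 0.781 -0.532 -0.086 -0.000 -0.000 -0.058; 0.826 -0.459 -0.086 -0.000 -0.000 -0.058;
0.864 -0.382 -0.086 -0.000 -0.000 -0.058; 0.895 -0.303 -0.086 -0.000 -0.000 -0.058; 0.919 -0.221 -0.086 -0.000 -0.000 -0.058; 0.935 -0.137 -0.086 -0.000 -0.000 -0.058; 0.943 -0.052 -0.086 -0.000 -0.000 -0.058;
0.944 0.034 -0.086 -0.000 -0.000 -0.058; 0.937 0.119 -0.086 -0.000 -0.000 -0.058; 0.923 0.203 -0.086 -0.000 -0.000 -0.058; 0.901 0.286 -0.087 -0.000 -0.000 -0.058; 0.871 0.366 -0.087 -0.000 -0.000 -0.058;
0.834 0.443 -0.087 -0.000 -0.000 -0.058; 0.791 0.517 -0.087 -0.000 -0.000 -0.058; 0.741 0.586 -0.087 -0.000 -0.000 -0.058; 0.685 0.651 -0.087 -0.000 -0.000 -0.058; 0.623 0.710 -0.087 -0.000 -0.000 -0.058;
```

```bash
python3 -m crank '0.61 -0.72 -0.085 0 0 -0.058; 0.67 -0.66 -0.086 0 0 -0.058; 0.73 -0.6 -0.086 0 0 -0.058; 0.78 -0.53 -0.086 0 0 -0.058; 0.83 -0.46 -0.086 0 0 -0.058'
python3 -m crank '0.86 -0.38 -0.086 0 0 -0.058; 0.9 -0.3 -0.086 0 0 -0.058; 0.92 -0.22 -0.086 0 0 -0.058; 0.935 -0.137 -0.086 0 0 -0.058; 0.94 -0.05 -0.086 0 0 -0.058'
python3 -m crank '0.94 0.034 -0.086 0 0 -0.058; 0.94 0.12 -0.086 0 0 -0.058; 0.92 0.2 -0.086 0 0 -0.058; 0.9 0.29 -0.087 0 0 -0.058; 0.87 0.37 -0.087 0 0 -0.058'
python3 -m crank '0.83 0.44 -0.087 0 0 -0.058; 0.79 0.52 -0.087 0 0 -0.058; 0.74 0.59 -0.087 0 0 -0.058; 0.685 0.65 -0.087 0 0 -0.058; 0.62 0.71 -0.087 0 0 -0.058'
python3 - <<'E'
from h import *
import pickle
w=snapshot("wrist");pickle.dump(w,open("w1.pkl","wb"));save(w,"w1.png",None,1.5)
s=telemetry.sense();print(s["tcp_pos"],s["q"],R.from_quat(s["tool_rot"]).as_matrix().round(3).tolist())
E
```

```text
t: 0.65
tcp_pos: [0.2596, -0.4211, 0.2483]
tool_rot: [0.929, 0.371, 0.0, -0.0]
force: [0.5, -0.2, 0.3]
finger_gap: 1.0
gripper_force: 0.0
t: 1.15
tcp_pos: [0.3325, -0.247, 0.2657]
tool_rot: [0.821, 0.571, 0.0, -0.0]
force: [0.2, -0.0, -0.3]
finger_gap: 1.002
gripper_force: 0.0
t: 1.65
tcp_pos: [0.4049, -0.0726, 0.2831]
tool_rot: [0.67, 0.742, 0.0, 0.0]
force: [0.1, -0.7, 0.6]
finger_gap: 1.001
gripper_force: 0.0
t: 2.15
tcp_pos: [0.4768, 0.1019, 0.3004]
tool_rot: [0.485, 0.874, -0.0, -0.0]
force: [1.0, -0.3, 0.2]
finger_gap: 1.002
gripper_force: 0.0
[0.47944686 0.10635211 0.30118825] [-0.01267421  0.25861181  1.67216271  0.00512221  1.20649339 -0.5767248 ] [[-0.533, 0.846, 0.004], [0.846, 0.533, 0.005], [0.002, 0.006, -1.0]]
```

View pics/w1.png

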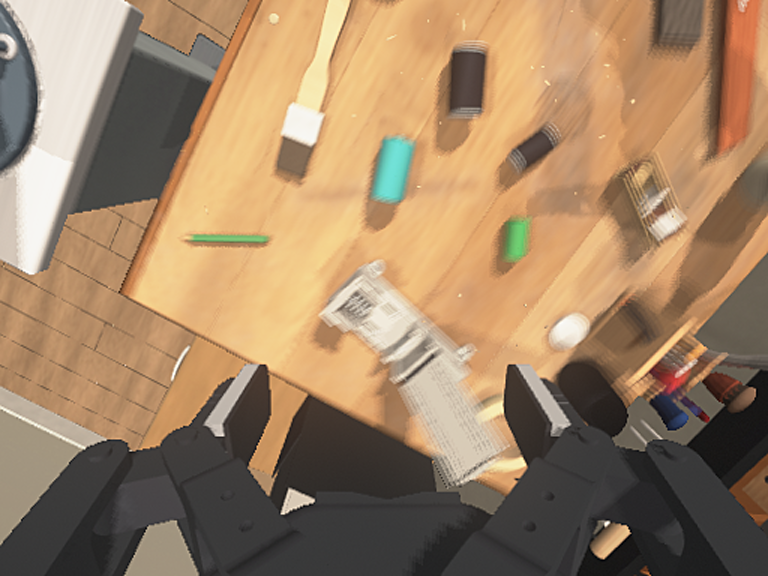

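The moving wrist view shows the logger at about (275,220) px, its spring end at (235,200) px, and the big black cell at (312,53) px. The picture is blurred. I'll go for a closer, still view of the bay.

Run:
```python
from h import *
plan([.487,-.064,.15],Rh(79),10)
```

```text
-0.371 -0.213 0.376 0.000 -0.000 0.048; -0.386 -0.185 0.376 0.000 -0.000 0.048; -0.399 -0.155 0.377 0.000 -0.000 0.048; -0.409 -0.124 0.377 0.000 -0.000 0.048; -0.417 -0.093 0.377 0.000 -0.000 0.048;
-0.423 -0.061 0.377 0.000 -0.000 0.048; -0.426 -0.029 0.377 0.000 -0.000 0.048; -0.427 0.004 0.378 0.000 -0.000 0.048; -0.425 0.036 0.378 0.000 -0.000 0.048; -0.421 0.068 0.378 0.000 -0.000 0.048;
```

```bash
python3 -m crank '-0.371 -0.213 0.376 0 0 0.048; -0.386 -0.185 0.376 0 0 0.048; -0.4 -0.155 0.376 0 0 0.048; -0.41 -0.124 0.376 0 0 0.048; -0.417 -0.093 0.376 0 0 0.048' >/dev/null
python3 -m crank '-0.423 -0.06 0.376 0 0 0.048; -0.426 -0.03 0.376 0 0 0.048; -0.427 0.004 0.376 0 0 0.048; -0.425 0.036 0.376 0 0 0.048; -0.42 0.068 0.376 0 0 0.048'
python3 -m crank '0 0 0 0 0 0;0 0 0 0 0 0;0 0 0 0 0 0;0 0 0 0 0 0;0 0 0 0 0 0' >/dev/null
python3 - <<'E'
from h import *
import pickle
w=snapshot("wrist");pickle.dump(w,open("w2.pkl","wb"));save(w,"w2.png",None,1.5)
print(w["camera_matrix"][0],ray(w,256,192)[0])
E
```

```text
t: 3.2
tcp_pos: [0.4821, -0.0714, 0.1493]
tool_rot: [0.776, 0.631, -0.0, -0.0]
force: [-0.1, -0.3, 0.2]
finger_gap: 1.002
gripper_force: 0.0
[271.41703554   0.         257.86874795] [0.49715278 0.00771273 0.2934378 ]
```

View pics/w2.png

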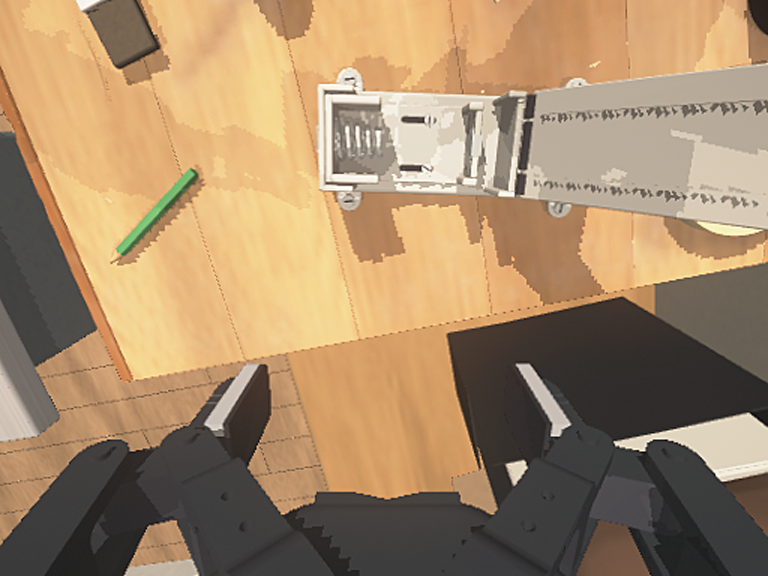

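The bay view shows: front wall at column 215, spring coils spanning (227–256, 93), partition at about (311,93), hinge at about (350,95), screw ears at (232,50), (232,133) and (373,139). I'll extract these features with depth.

Run:
```python
from h import *
import pickle
w=pickle.load(open("w2.pkl","rb"));P=cloud(w)
hsv=cv2.cvtColor(w["image"],cv2.COLOR_RGB2HSV)
M=np.zeros((384,512),bool);M[45:145,205:350]=1
M&=hsv[...,1]<60
# top of front wall & bay ends z~48
Q=P[M&(P[...,2]>.044)&(P[...,2]<.052)]
print(len(Q),np.median(Q[:,2]),cv2.minAreaRect(Q[:,:2].astype(np.float32)))
# cover fit: plane + long edge dir
C=np.zeros((384,512),bool);C[50:150,360:500]=1
C&=(hsv[...,1]<60)&(P[...,2]>.06)&(P[...,2]<.2)
Qc=P[C];m=Qc.mean(0);n=np.linalg.svd(Qc-m,full_matrices=False)[2][2];print("cover normal",n,m,len(Qc),"heading",np.degrees(np.arctan2(n[1],n[0])))
# image edge lines -> print ascii height map mm in region
for v in range(50,140,6): print(v,' '.join('%3d'%(1000*P[v,u,2]) for u in range(208,360,4)))
```

```text
1710 0.04779391833294974 ((0.5187274217605591, 0.01241276040673256), (0.05802547559142113, 0.12072256952524185), 76.78551483154297)
cover normal [-0.8215131   0.19366133  0.53629424] [ 0.61036979 -0.00966097  0.10617398] 12264 heading 166.735418804952
50  -1  -1  -1   0   0   4   6   6   5   0   1   0   0   1   1   0   0   0   0   0   0   0   0   0   0   0   0   0   0   0   0   0   0   0   0   0   1   0
56   0  46  48  45  49  47  46   5   6   0   0   0   0   0  -1   0   1   0   0   0   0   1   1   1   0   0   0   0   1   0   0   0   0   0   0   0   0   1
62   0  47  47  37  38  39  39  38   8   9   7   8   8   9   9   9   8   8   6   6   6   8   1   1   0  -1  -1   0   0   0   0   0   0  49  47  48   0  52
68   0  47  47  49  49  49  48  47  48 293  49  48   9   9   9  10   9  11  10   9   8  10   9  10   9   9   7  37  37   9  10  25  26  29  42  46  52  52
74   0  46  48  48  28  12  12  11  12  13  15  16  12  11  13  13  12  12  11  11  13  12  12  12  11  18  32  36  38   9   8  10  20  31  44  45  51  52
80   0  47  49  48  35  11  12  13  11  13  12  12  12  13  12  13  12  1
[... 782 characters left out ...]
  12  12  11  11  12  11  13  30  38   9   9   9  18  32  46  45  52  52  57
116   0   0  47  47  48  47  47  46  45  44  42  17  11  12  11  12  12  13  13  11  10   9  11  11  11  12  31  38   9   9   8  20  34  45  39  53  54  57
122   0   0  47  34  31  29  28  22   9  47  47   8   8   8   8   9   9   8   9  11  10  10   9   8   9  37  38  39  10   9   8  23  38  45  49  53  53  57
128   0   0   0   0   6   4   6   4   5   0   0   2   7   6   7   7   7   9   8   7   8   9   9   7   7   9   8   8   9   9  33  48  48  47  52 293  55  58
134   0   1   0   0   0   6   7   3   0  -1   0   0  -1   0   0   0   0   1   0   0   0   1   0  -1   0   0   0   0   0   0   0   0   0   0   0   0   0   0
```

Run:
```python
from h import *
import pickle
w=pickle.load(open("w2.pkl","rb"));P=cloud(w)
h=np.radians(-13.25);u=np.array([np.cos(h),np.sin(h)]);v=np.array([-u[1],u[0]]);o=np.array([.5242,.0111])
X=(P[...,:2]-o)@u*1000;Y=(P[...,:2]-o)@v*1000;Z=P[...,2]*1000
def st(n,m,a):
    q=a[m];print(n,len(q),np.percentile(q,[0,2,10,50,90,98,100]).round(1))
b=(abs(X)<75)&(abs(Y)<45)
st("front wall x",b&(Z>45)&(Z<51)&(X<-55)&(abs(Y)<15),X)
st("front y",b&(Z>45)&(Z<51)&(X<-55),Y)
st("cradle L wall x",b&(Z>44)&(Z<51)&(X>-50)&(X<0)&(Y>17)&(Y<25),X)
st("cradle R wall x",b&(Z>44)&(Z<51)&(X>-50)&(X<0)&(Y<-17)&(Y>-25),X)
st("cradle L y",b&(Z>44)&(Z<51)&(X>-45)&(X<-25)&(Y>10)&(Y<25),Y)
st("cradle R y",b&(Z>44)&(Z<51)&(X>-45)&(X<-25)&(Y<-10)&(Y>-25),Y)
st("spring x",b&(Z>26)&(Z<44)&(X>-52)&(X<0)&(abs(Y)<8),X)
st("partition x",b&(Z>35.5)&(Z<41)&(X>15)&(X<50)&(abs(Y)<18),X)
st("partition face",b&(Z>18)&(Z<34)&(X>15)&(X<50)&(abs(Y)<18),X)
st("endwall?",b&(Z>44)&(Z<51)&(X>40)&(X<60)&(abs(Y)<22),X)
```

```text
front wall x 353 [-65.8 -64.9 -63.7 -60.5 -57.1 -56.5 -56.4]
front y 712 [-29.1 -28.1 -23.    1.5  23.2  27.6  28.8]
cradle L wall x 161 [-49.5 -49.3 -47.6 -40.2 -31.9 -31.  -30.2]
cradle R wall x 133 [-50.  -49.2 -48.  -40.4 -32.6 -30.8 -30.8]
cradle L y 119 [18.5 18.6 18.9 20.7 22.9 23.6 23.7]
cradle R y 101 [-24.1 -24.  -23.3 -21.5 -19.6 -19.  -19. ]
spring x 205 [-50.1 -49.3 -48.4 -37.8 -30.6 -29.7 -28.8]
partition x 313 [24.6 24.8 25.5 28.  47.2 47.6 47.7]
partition face 320 [24.8 24.9 25.  46.9 47.4 47.6 47.8]
endwall? 314 [46.8 47.  47.3 49.2 51.  53.3 55.6]
```

Shift is about -6.5 mm (wall ends at -30.5, spring tip at -29.8, contact at 25.0). Logger heading is -13.25°. Now to the cell.

Run:
```python
from h import *
plan([.465,.26,.17],Rh(121.3),10)
```

```text
0.800 -0.207 -0.049 0.000 0.000 -0.047; 0.813 -0.147 -0.049 0.000 0.000 -0.047; 0.822 -0.086 -0.049 0.000 0.000 -0.047; 0.826 -0.024 -0.049 0.000 0.000 -0.047; 0.826 0.038 -0.049 0.000 0.000 -0.047;
0.821 0.099 -0.049 0.000 0.000 -0.047; 0.811 0.160 -0.049 0.000 0.000 -0.047; 0.797 0.220 -0.049 0.000 0.000 -0.047; 0.778 0.279 -0.049 0.000 0.000 -0.047; 0.755 0.336 -0.049 0.000 0.000 -0.047;
```

```bash
python3 -m crank '0.8 -0.207 -0.05 0 0 -0.047; 0.813 -0.147 -0.05 0 0 -0.047; 0.82 -0.086 -0.05 0 0 -0.047; 0.826 -0.024 -0.05 0 0 -0.047; 0.826 0.038 -0.05 0 0 -0.047' >/dev/null
python3 -m crank '0.82 0.1 -0.05 0 0 -0.047; 0.81 0.16 -0.05 0 0 -0.047; 0.8 0.22 -0.05 0 0 -0.047; 0.78 0.28 -0.05 0 0 -0.047; 0.755 0.336 -0.05 0 0 -0.047' >/dev/null
python3 -m crank '0 0 0 0 0 0;0 0 0 0 0 0;0 0 0 0 0 0;0 0 0 0 0 0;0 0 0 0 0 0'
python3 - <<'E'
from h import *
import pickle
w=snapshot("wrist");pickle.dump(w,open("w3.pkl","wb"))
P=cloud(w);t=snapshot("top")
c=np.array([.4625,.2633]);a=np.radians(-58.7);u=np.array([np.cos(a),np.sin(a)])
m=(np.hypot(P[...,0]-c[0],P[...,1]-c[1])<.05)&(P[...,2]>.006)&(P[...,2]<.045)
q=P[m];print(len(q),q[:,2].max())
top=q[q[:,2]>.026];print(len(top),cv2.minAreaRect(top[:,:2].astype(np.float32)))
s=(q[:,:2]-c)@u;
print("axial extent",np.percentile(s,[0,.5,2,50,98,99.5,100])*1000)
n=np.array([-u[1],u[0]]);l=(q[:,:2]-c)@n
for e in (s<-.027,s>.0255,s>.0265): print(e.sum(),np.percentile(l[e],[0,10,50,90,100])*1000,q[e,2].min(),q[e,2].max())
vu=[proj(w,[c[0],c[1],.02])];x,y=map(int,vu[0]);print(x,y)
save(w,"w3.png",(max(0,x-70),max(0,y-70),x+70,y+70),4)
E
```

```text
t: 5.25
tcp_pos: [0.4664, 0.2587, 0.1699]
tool_rot: [0.495, 0.869, -0.0, -0.0]
force: [0.7, -0.2, -0.3]
finger_gap: 1.001
gripper_force: 0.0
1677 0.03604106468434548
1394 ((0.4621136486530304, 0.2636910080909729), (0.02860443666577339, 0.05936458334326744), 29.785062789916992)
axial extent [-32.60402655 -32.19105098 -30.22122317  -4.2663071   27.12556298
  28.26948104  29.17407226]
192 [-16.12672461 -11.40691913   0.07287325  11.54702714  16.19845211] 0.007764545751630248 0.03482485066975182
64 [-16.50633641 -11.71111906  -0.04800828  11.66516991  15.29473132] 0.021014010700918982 0.034611210229967965
46 [-16.50633641 -12.28696334  -0.04800828  11.6580786   15.29473132] 0.021014010700918982 0.03441035649768269
257 174
```

View pics/w3.png

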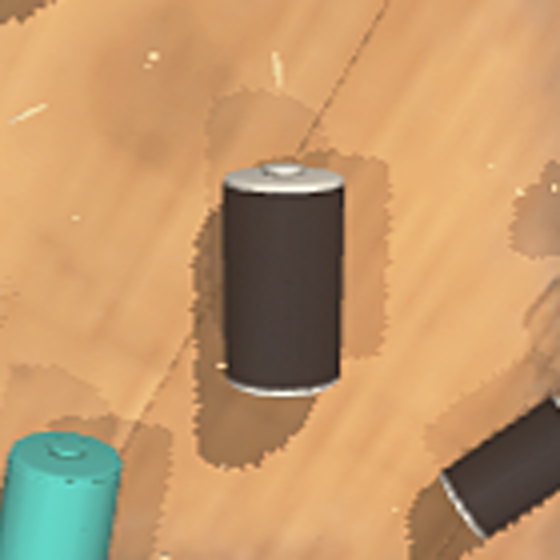

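The crop corrects me: the raised button is on the upper end at (256+1,~147) full px, i.e. along tool +x, heading ≈120°. The flat end is nearest the logger. So tool x will be the button direction.

Run:
```python
from h import *
plan([.4595,.2683,.044],Rh(119.8),5)
```

```text
0.058 -0.006 0.630 -0.000 -0.000 0.002; 0.058 -0.006 0.630 -0.000 -0.000 0.002; 0.058 -0.006 0.630 -0.000 -0.000 0.002; 0.058 -0.007 0.630 -0.000 -0.000 0.002; 0.058 -0.007 0.630 -0.000 -0.000 0.002;
```

```bash
python3 -m crank '0.058 -0.006 0.63 0 0 0.002; 0.058 -0.006 0.63 0 0 0.002; 0.058 -0.006 0.63 0 0 0.002; 0.058 -0.006 0.63 0 0 0.002; 0.058 -0.006 0.63 0 0 0.002' >/dev/null
python3 -m crank '0 0 0.3 0 0 0;0 0 0.3 0 0 0;0 0 0.25 0 0 0;0 0 0.15 0 0 0;0 0 0 0 0 0'
python3 -m crank '0 0 0 0 0 0;0 0 0 0 0 0;0 0 0 0 0 0;0 0 0 0 0 0;0 0 0 0 0 0' -1 60
python3 -m crank '0 0 0 0 0 0;0 0 0 0 0 0;0 0 0 0 0 0;0 0 0 0 0 0;0 0 0 0 0 0'
```

```text
t: 6.35
tcp_pos: [0.4594, 0.269, 0.0036]
tool_rot: [0.501, 0.866, -0.0, -0.0]
force: [-0.7, 0.8, -0.2]
finger_gap: 0.997
gripper_force: 0.0
t: 6.85
tcp_pos: [0.46, 0.2693, 0.0048]
tool_rot: [0.501, 0.866, 0.001, 0.001]
force: [-1.2, -0.3, 5.5]
finger_gap: 0.378
gripper_force: 59.1
t: 7.35
tcp_pos: [0.46, 0.2693, 0.0047]
tool_rot: [0.501, 0.866, 0.001, 0.001]
force: [-0.2, -0.8, 5.8]
finger_gap: 0.376
gripper_force: 59.2
```

```bash
python3 -m crank '0 0 -0.5 0 0 0;0 0 -1 0 0 0;0 0 -1 0 0 0;0 0 -1 0 0 0;0 0 -1 0 0 0'
python3 -m crank '0 0 0 0 0 0;0 0 0 0 0 0;0 0 0 0 0 0;0 0 0 0 0 0;0 0 0 0 0 0'
python3 - <<'E'
from h import *
import pickle
w=snapshot("wrist");pickle.dump(w,open("w4.pkl","wb"))
s=telemetry.sense();T=R.from_quat(s["tool_rot"]);p=np.array(s["tcp_pos"]);P=cloud(w)
L=T.inv().apply((P-p).reshape(-1,3)).reshape(P.shape)*1000
m=(abs(L[...,0])<45)&(abs(L[...,1])<16)&(L[...,2]>-45)&(L[...,2]<12)&(w["depth"]>.05)
q=L[m];print(len(q),np.percentile(q,[0,1,5,50,95,99,100],axis=0).round(1))
e=q[(q[:,0]>10)&(abs(q[:,1])<3)]
for z0 in range(-34,10,3):
    k=e[(e[:,2]>=z0)&(e[:,2]<z0+3)]
    if len(k): print(z0,len(k),k[:,0].min().round(1),k[:,0].max().round(1))
x,y=proj(w,p+T.apply([0,0,-.012]));save(w,"w4.png",(int(x)-80,int(y)-80,int(x)+80,min(384,int(y)+60)),3.5)
plan([.515,.013,.20],Rh(-13.25),20)
E
```

```text
t: 7.85
tcp_pos: [0.4587, 0.2688, 0.1852]
tool_rot: [0.501, 0.866, -0.0, -0.0]
force: [1.0, 0.7, -1.1]
finger_gap: 0.372
gripper_force: 59.8
t: 8.35
tcp_pos: [0.4586, 0.2688, 0.1824]
tool_rot: [0.501, 0.866, -0.001, -0.001]
force: [-0.1, 0.7, -1.2]
finger_gap: 0.378
gripper_force: 59.9
7074 [[-35.1 -16.  -39.5]
 [-33.3 -15.5 -37. ]
 [-29.3 -13.7 -29.5]
 [  3.6   0.4 -26.5]
 [ 23.7  15.2 -12.1]
 [ 26.   15.6  -1.6]
 [ 26.6  16.    3.3]]
-31 296 10.0 23.9
-28 84 10.9 23.9
-25 33 23.2 23.8
-22 35 22.9 24.1
-19 71 23.0 26.3
-16 31 22.7 26.4
-13 23 25.7 26.6
-10 18 25.4 26.3
-4 4 23.3 23.9
-1 22 23.1 24.0
2 5 23.2 23.5
-0.312 -0.098 -0.022 -0.000 0.000 0.074; -0.322 -0.062 -0.022 -0.000 0.000 0.074; -0.327 -0.024 -0.022 -0.000 0.000 0.074; -0.327 0.014 -0.022 -0.000 0.000 0.074; -0.323 0.052 -0.022 -0.000 0.000 0.074;
-0.315 0.089 -0.022 -0.000 0.000 0.074; -0.303 0.125 -0.022 -0.000 0.000 0.074; -0.286 0.159 -0.022 -0.000 0.000 0.074; -0.266 0.191 -0.022 -0.000 0.000 0.074; -0.242 0.221 -0.022 -0.000 0.000 0.074;
-0.214 0.247 -0.022 -0.000 0.000 0.074; -0.184 0.271 -0.022 -0.000 0.000 0.074; -0.152 0.290 -0.022 -0.000 0.000 0.074; -0.117 0.306 -0.022 -0.000 0.000 0.074; -0.081 0.317 -0.022 -0.000 0.000 0.074;
-0.044 0.325 -0.022 -0.000 0.000 0.074; -0.006 0.327 -0.022 -0.000 0.000 0.074; 0.032 0.326 -0.022 -0.000 0.000 0.074; 0.070 0.320 -0.022 -0.000 0.000 0.074; 0.107 0.310 -0.022 -0.000 0.000 0.074;
```

View pics/w4.png

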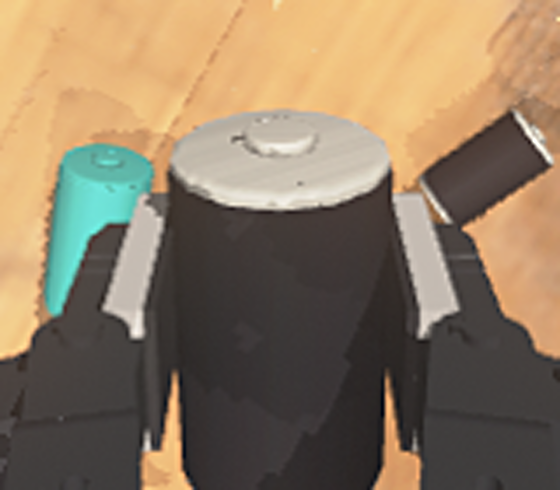

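The cell is held well: button tip at tool x = +26.4 mm, axis at tool z ≈ -13.2 mm, no tilt in the hand. Now to the bay.

```bash
python3 -m crank '-0.31 -0.1 -0.022 0 0 0.074; -0.32 -0.06 -0.022 0 0 0.074; -0.33 -0.024 -0.022 0 0 0.074; -0.33 0.014 -0.022 0 0 0.074; -0.32 0.05 -0.022 0 0 0.074'>/dev/null
python3 -m crank '-0.315 0.09 -0.022 0 0 0.074; -0.3 0.125 -0.022 0 0 0.074; -0.286 0.16 -0.022 0 0 0.074; -0.266 0.19 -0.022 0 0 0.074; -0.24 0.22 -0.022 0 0 0.074'>/dev/null
python3 -m crank '-0.214 0.25 -0.022 0 0 0.074; -0.184 0.27 -0.022 0 0 0.074; -0.15 0.29 -0.022 0 0 0.074; -0.117 0.306 -0.022 0 0 0.074; -0.08 0.317 -0.022 0 0 0.074'>/dev/null
python3 -m crank '-0.044 0.325 -0.022 0 0 0.074; -0.006 0.327 -0.022 0 0 0.074; 0.03 0.326 -0.022 0 0 0.074; 0.07 0.32 -0.022 0 0 0.074; 0.1 0.31 -0.022 0 0 0.074'
cat >> h.py <<'E'
H0=-13.25;s_=-.0065
U=np.array([np.cos(np.radians(H0)),np.sin(np.radians(H0)),0]);V=np.array([-U[1],U[0],0])
O=np.array([.5242,.0111,.012])-.0002*V
Oc=O+s_*U
cl=np.array([-4.3,0,-13.2])/1000
def tgt(th,x0,z0,y=0):
    "TCP pose for cell tilt th deg, lower flat corner at cradle x0,z0 mm"
    a=np.radians(th);c,s=np.cos(a),np.sin(a)
    C=Oc+U*(x0+30.75*c-17*s)/1000+V*y/1000+np.array([0,0,(z0+30.75*s+17*c)/1000])
    T=Rh(H0,th);return C-T.apply(cl),T
def where():
    s=telemetry.sense();T=R.from_quat(s["tool_rot"]);C=np.array(s["tcp_pos"])+T.apply(cl)
    b=T.apply([1,0,0]);th=np.degrees(np.arcsin(b[2]));K=C+T.apply([-.03075,0,.017])-Oc
    print("th %.2f yaw %.2f roll %.2f x0 %.2f z0 %.2f y %.2f"%(th,np.degrees(np.arctan2(b[1],b[0]))-H0,np.degrees(np.arcsin(T.apply([0,1,0])[2])),1e3*K@U,1e3*K[2],1e3*(C-Oc)@V),"F",np.r_[s["force"]@U,s["force"]@V,s["force"][2]].round(1))
E
python3 - <<'E'
from h import *
where();print(telemetry.sense()["q"].round(2))
p,T=tgt(30,-21.5,60);plan(p,T,10)
E
```

```text
t: 10.4
tcp_pos: [0.5151, 0.0129, 0.2009]
tool_rot: [0.993, -0.118, -0.001, -0.0]
force: [-0.7, -0.1, -1.1]
finger_gap: 0.374
gripper_force: 60.0
th -0.07 yaw -0.33 roll 0.01 x0 -37.83 z0 185.18 y -0.10 F [-0.7 -0.3 -1.1]
[-0.19  0.42  1.74 -0.    0.98  1.62]
0.025 -0.000 0.270 0.000 0.033 -0.000; 0.010 -0.000 0.271 0.000 0.033 -0.000; -0.004 -0.000 0.271 0.000 0.033 -0.000; -0.018 -0.000 0.271 0.000 0.033 -0.000; -0.032 -0.000 0.269 0.000 0.033 -0.000;
-0.046 -0.000 0.267 0.000 0.033 -0.000; -0.060 -0.000 0.265 0.000 0.033 -0.000; -0.074 -0.000 0.261 0.000 0.033 -0.000; -0.088 -0.000 0.257 0.000 0.033 -0.000; -0.101 -0.000 0.252 0.000 0.033 -0.000;
```

```bash
python3 -m crank '0.025 0 0.27 0 0.033 0; 0.01 0 0.27 0 0.033 0; -0.004 0 0.27 0 0.033 0; -0.018 0 0.27 0 0.033 0; -0.032 0 0.27 0 0.033 0'>/dev/null
python3 -m crank '-0.046 0 0.267 0 0.033 0; -0.06 0 0.265 0 0.033 0; -0.074 0 0.26 0 0.033 0; -0.088 0 0.257 0 0.033 0; -0.1 0 0.252 0 0.033 0'
python3 -m crank '0 0 0 0 0 0;0 0 0 0 0 0;0 0 0 0 0 0;0 0 0 0 0 0;0 0 0 0 0 0'>/dev/null
python3 - <<'E'
from h import *
import pickle
w=snapshot("wrist");s=snapshot("scene");pickle.dump((w,s),open("w5.pkl","wb"));where();print(telemetry.sense()["q"].round(2))
p,T=tgt(30,-21.5,30);plan(p,T,5);plan(tgt(30,-21.5,8)[0],T,5,(p,T))
A=cv2.resize(s["image"][115:215,260:345],None,fx=4,fy=4,interpolation=2)
B=cv2.resize(w["image"],None,fx=.78,fy=.78)
im=np.zeros((400,760,3),np.uint8);im[:400,:340]=A;im[:B.shape[0],345:345+B.shape[1]]=B;cv2.imwrite("pics/w5.png",im[:,:,::-1])
E
```

```text
t: 11.4
tcp_pos: [0.5244, 0.0046, 0.1117]
tool_rot: [0.969, -0.115, 0.217, 0.035]
force: [-0.2, -0.1, -0.9]
finger_gap: 0.374
gripper_force: 59.8
th 25.55 yaw -0.09 roll 0.96 x0 -20.45 z0 82.81 y -5.63 F [-0.2 -0.2 -1.6]
[-0.18  0.54  2.1  -0.63  0.07  2.25]
-0.121 -0.034 0.222 0.002 0.010 -0.000; -0.124 -0.033 0.220 0.002 0.010 -0.000; -0.127 -0.032 0.218 0.002 0.010 -0.000; -0.131 -0.031 0.216 0.002 0.010 -0.000; -0.134 -0.030 0.214 0.002 0.010 -0.000;

-0.055 0.000 0.095 0.000 0.000 0.000; -0.055 0.000 0.095 0.000 0.000 0.000; -0.055 0.000 0.095 0.000 0.000 0.000; -0.055 0.000 0.095 0.000 0.000 0.000; -0.055 0.000 0.095 0.000 0.000 0.000;
```

View pics/w5.png

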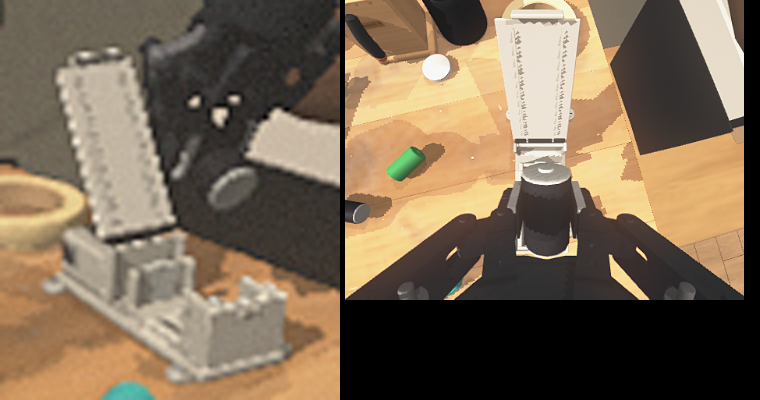

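The scene view shows the cell above the bay at the right side. The hand stopped at 25.6° because joint 5 is near its 0 limit. A smaller tilt with an L-shaped path (down beside the spring tip, back against the spring, down) also fits geometrically, so I check what tilt is reachable low down.

Run:
```python
from h import *
from scipy.optimize import least_squares
d=[((.527,1.433,1.181),.6253,.231),((.42,1.74,.98),np.hypot(.5151,.0129),.2009),((.2586,1.6722,1.2065),np.hypot(.4794,.1064),.3012)]
s=telemetry.sense();q=s["q"]
# current: use wrist-plane approx with tool z direction
z=R.from_quat(s["tool_rot"]).apply([0,0,1]);p=np.array(s["tcp_pos"]);print(p,z.round(3),q.round(3))
def f(v):
    a,L1,L2,h,t=v;e=[]
    for (q2,q3,_),r,zz in d: e+=[a+L1*np.sin(q2)+L2*np.sin(q2+q3)-r, h+L1*np.cos(q2)+L2*np.cos(q2+q3)-t-zz]
    w=p-t*z;e+=[a+L1*np.sin(q[1])+L2*np.sin(q[1]+q[2])-np.hypot(*w[:2]),h+L1*np.cos(q[1])+L2*np.cos(q[1]+q[2])-w[2]]
    return e
o=least_squares(f,[0,.4,.4,.3,.2]);print(o.x,np.abs(o.fun).max())
a,L1,L2,h,t=o.x
for th in(0,5,10,12,15,18,20,25):
  for z0 in(1,12,25):
    P,T=tgt(th,-24,z0);w=P-t*T.apply([0,0,1])
    k=least_squares(lambda y:[a+L1*np.sin(y[0])+L2*np.sin(y[0]+y[1])-np.hypot(*w[:2]),h+L1*np.cos(y[0])+L2*np.cos(y[0]+y[1])-w[2]],[.6,1.9])
    print(th,z0,k.x.round(2),"q5 %.2f"%(np.pi-np.radians(th)-k.x.sum()),"%.4f"%k.cost)
```

```text
[0.52575667 0.00447816 0.11334963] [ 0.415 -0.117 -0.902] [-0.181  0.537  2.103 -0.629  0.07   2.245]
[ 0.09105443  0.5237573   0.27674336 -0.02494035  0.08764741] 0.01944029369380651
0 1 [0.73 2.09] q5 0.33 0.0000
0 12 [0.7  2.07] q5 0.36 0.0000
0 25 [0.68 2.06] q5 0.40 0.0000
5 1 [0.72 2.11] q5 0.23 0.0000
5 12 [0.69 2.1 ] q5 0.26 0.0000
5 25 [0.67 2.08] q5 0.31 0.0000
10 1 [0.71 2.14] q5 0.13 0.0000
10 12 [0.68 2.12] q5 0.16 0.0000
10 25 [0.66 2.11] q5 0.20 0.0000
12 1 [0.7  2.15] q5 0.08 0.0000
12 12 [0.68 2.13] q5 0.12 0.0000
12 25 [0.65 2.12] q5 0.16 0.0000
15 1 [0.7  2.16] q5 0.02 0.0000
15 12 [0.67 2.15] q5 0.06 0.0000
15 25 [0.65 2.13] q5 0.10 0.0000
18 1 [0.69 2.18] q5 -0.05 0.0000
18 12 [0.67 2.17] q5 -0.01 0.0000
18 25 [0.64 2.15] q5 0.04 0.0000
20 1 [0.69 2.19] q5 -0.09 0.0000
20 12 [0.67 2.18] q5 -0.05 0.0000
20 25 [0.64 2.16] q5 -0.01 0.0000
25 1 [0.69 2.22] q5 -0.20 0.0000
25 12 [0.66 2.2 ] q5 -0.16 0.0000
25 25 [0.63 2.19] q5 -0.12 0.0000
```

Low down only about 12° is reachable. At 12° the L-path still works: come down to z0≈15 mm (lower front edge over the partition, flat edge beside the spring), press the spring back about 5 mm, then go down while levelling.

Run:
```python
from h import *
plan(*tgt(12,-20.8,45),10)
```

```text
-0.042 -0.017 0.105 0.001 -0.015 -0.000; -0.039 -0.017 0.106 0.001 -0.015 -0.000; -0.037 -0.016 0.107 0.001 -0.015 -0.000; -0.034 -0.016 0.108 0.001 -0.015 -0.000; -0.032 -0.016 0.109 0.001 -0.015 -0.000;
-0.029 -0.016 0.110 0.001 -0.015 -0.000; -0.026 -0.016 0.110 0.001 -0.015 -0.000; -0.024 -0.015 0.111 0.001 -0.015 -0.000; -0.021 -0.015 0.112 0.001 -0.015 -0.000; -0.019 -0.015 0.112 0.001 -0.015 -0.000;
```

```bash
python3 -m crank '-0.04 -0.016 0.105 0 -0.015 0; -0.04 -0.016 0.105 0 -0.015 0; -0.037 -0.016 0.107 0 -0.015 0; -0.034 -0.016 0.108 0 -0.015 0; -0.032 -0.016 0.109 0 -0.015 0'>/dev/null
python3 -m crank '-0.03 -0.016 0.11 0 -0.015 0; -0.026 -0.016 0.11 0 -0.015 0; -0.024 -0.016 0.11 0 -0.015 0; -0.02 -0.016 0.11 0 -0.015 0; -0.02 -0.016 0.11 0 -0.015 0'>/dev/null
python3 -m crank '0 0 0 0 0 0;0 0 0 0 0 0;0 0 0 0 0 0;0 0 0 0 0 0;0 0 0 0 0 0'
python3 - <<'E'
from h import *
where();print(telemetry.sense()["q"].round(3))
plan(*tgt(12,-20.8,30),5)
E
```

```text
t: 13.5
tcp_pos: [0.5298, 0.0093, 0.0682]
tool_rot: [0.987, -0.119, 0.103, 0.021]
force: [0.3, -0.2, -2.0]
finger_gap: 0.379
gripper_force: 59.8
th 12.03 yaw -0.34 roll 0.96 x0 -21.15 z0 45.17 y -0.01 F [ 0.4 -0.1 -2. ]
[-0.177  0.627  1.949 -0.085  0.358  1.71 ]
-0.014 -0.003 0.075 0.002 -0.000 -0.001; -0.014 -0.002 0.075 0.002 -0.000 -0.001; -0.014 -0.002 0.075 0.002 -0.000 -0.001; -0.014 -0.002 0.075 0.002 -0.000 -0.001; -0.014 -0.002 0.075 0.002 -0.000 -0.001;
```

Joint 5 has more room than the fit said, so I use 18°.

Run:
```python
from h import *
plan(*tgt(18,-21.2,24),5)
```

```text
-0.025 -0.003 0.085 0.002 0.013 -0.001; -0.027 -0.003 0.085 0.002 0.013 -0.001; -0.029 -0.002 0.084 0.002 0.013 -0.001; -0.031 -0.002 0.084 0.002 0.013 -0.001; -0.032 -0.002 0.083 0.002 0.013 -0.001;
```

```bash
python3 -m crank '-0.025 -0.003 0.085 0.002 0.013 -0.001; -0.027 -0.003 0.085 0.002 0.013 -0.001; -0.029 -0.002 0.084 0.002 0.013 -0.001; -0.03 -0.002 0.084 0.002 0.013 -0.001; -0.03 -0.002 0.083 0.002 0.013 -0.001'>/dev/null
python3 -m crank '0 0 0 0 0 0;0 0 0 0 0 0;0 0 0 0 0 0;0 0 0 0 0 0;0 0 0 0 0 0'
python3 - <<'E'
from h import *
where();print(telemetry.sense()["q"].round(3))
import pickle
w=snapshot("wrist");s=snapshot("scene")
P=cloud(w)-Oc;X=P@U*1000;Y=P@V*1000;Z=P[...,2]*1000
# button end of the cell in cradle frame, and partition/contact
m=(abs(Y)<4)&(X>15)&(X<60)&(Z>15)&(Z<62)
print("cell button max", [ (round(float(a),1),round(float(b),1)) for a,b in sorted(zip(X[m],Z[m]),key=lambda t:-t[1])[::25]][:14])
m=(abs(Y)<17)&(X>26)&(X<42)&(Z>20)&(Z<29);print("partition",m.sum(),X[m].min() if m.any() else 0,np.median(Z[m]),X[m].max())
save(s,"s6.png",(255,110,355,215),5)
plan(*tgt(18,-21.3,9.8),5)
E
```

```text
t: 14.5
tcp_pos: [0.529, 0.0098, 0.0506]
tool_rot: [0.981, -0.113, 0.154, 0.02]
force: [0.4, 0.5, -1.7]
finger_gap: 0.373
gripper_force: 59.9
th 17.90 yaw 0.19 roll 0.21 x0 -20.68 z0 24.18 y 0.03 F [ 0.3  0.6 -1.7]
[-0.183  0.668  2.035 -0.138  0.128  1.751]
cell button max [(29.7, 62.0), (27.1, 61.4), (30.1, 60.5), (30.4, 58.5), (31.3, 56.3), (31.3, 48.0), (32.2, 45.1), (59.8, 41.2), (59.4, 40.4), (57.1, 39.4), (54.5, 35.0), (54.0, 34.2), (54.0, 33.8), (53.5, 33.0)]
partition 404 31.55515227382825 26.43115525420403 36.83429050800126
-0.025 -0.000 0.067 0.000 0.000 0.000; -0.025 -0.000 0.067 0.000 0.000 0.000; -0.025 -0.000 0.067 0.000 0.000 0.000; -0.025 0.000 0.067 0.000 0.000 0.000; -0.025 0.000 0.067 0.000 0.000 0.000;
```

View pics/s6.png

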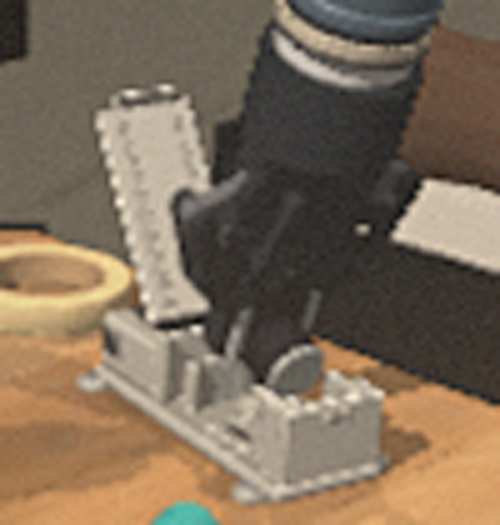

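The scene view shows the cell in the hand, tilted, flat end down over the spring compartment, clear of the walls. The wrist depth again puts the partition at cradle x = 31.5, so the frame agrees. Descend at 16°.

Run:
```python
from h import *
plan(*tgt(16,-21.3,11),5)
```

```text
-0.022 -0.000 0.067 0.000 -0.004 0.000; -0.022 -0.000 0.068 0.000 -0.004 0.000; -0.022 -0.000 0.068 0.000 -0.004 0.000; -0.021 0.000 0.068 0.000 -0.004 0.000; -0.021 0.000 0.068 0.000 -0.004 0.000;
```

```bash
python3 -m crank '-0.022 0 0.067 0 -0.004 0; -0.022 0 0.068 0 -0.004 0; -0.022 0 0.068 0 -0.004 0; -0.021 0 0.068 0 -0.004 0; -0.021 0 0.068 0 -0.004 0'
python3 -m crank '0 0 0 0 0 0;0 0 0 0 0 0;0 0 0 0 0 0;0 0 0 0 0 0;0 0 0 0 0 0'
python3 - <<'E'
from h import *
where();print(telemetry.sense()["q"].round(3))
plan(*tgt(16,-26.5,11),5)
E
```

```text
t: 15.1
tcp_pos: [0.5302, 0.0095, 0.0364]
tool_rot: [0.984, -0.113, 0.14, 0.018]
force: [2.5, -0.7, 8.8]
finger_gap: 0.376
gripper_force: 60.5
t: 15.6
tcp_pos: [0.5291, 0.0097, 0.0362]
tool_rot: [0.984, -0.113, 0.139, 0.018]
force: [5.0, -1.4, 0.2]
finger_gap: 0.375
gripper_force: 60.1
th 16.13 yaw 0.18 roll 0.20 x0 -21.08 z0 10.81 y 0.00 F [ 5.1 -0.2  0.2]
[-0.184  0.697  2.017 -0.109  0.147  1.721]
-0.026 -0.000 -0.008 0.000 -0.000 0.000; -0.026 -0.000 -0.008 0.000 -0.000 0.000; -0.026 -0.000 -0.008 0.000 -0.000 0.000; -0.026 -0.000 -0.008 0.000 -0.000 0.000; -0.026 -0.000 -0.008 0.000 -0.000 0.000;
```

The spring is felt at +5 N, as predicted. Push back.

```bash
python3 -m crank '-0.026 0 -0.008 0 0 0;-0.026 0 -0.008 0 0 0;-0.026 0 -0.008 0 0 0;-0.026 0 -0.008 0 0 0;-0.026 0 -0.008 0 0 0'>/dev/null
python3 -m crank '0 0 0 0 0 0;0 0 0 0 0 0;0 0 0 0 0 0;0 0 0 0 0 0;0 0 0 0 0 0'
python3 - <<'E'
from h import *
where();print(telemetry.sense()["q"].round(3))
plan(*tgt(16,-26.7,4),5)
E
```

```text
t: 16.6
tcp_pos: [0.5252, 0.0107, 0.0365]
tool_rot: [0.983, -0.113, 0.141, 0.018]
force: [6.5, -1.6, -1.4]
finger_gap: 0.379
gripper_force: 59.8
th 16.28 yaw 0.17 roll 0.18 x0 -25.00 z0 11.00 y 0.02 F [ 6.7 -0.1 -1.4]
[-0.183  0.696  2.028 -0.119  0.135  1.732]
-0.018 -0.000 0.032 0.000 -0.001 0.000; -0.018 -0.000 0.032 0.000 -0.001 0.000; -0.018 -0.000 0.032 0.000 -0.001 0.000; -0.018 -0.000 0.032 0.000 -0.001 0.000; -0.018 -0.000 0.032 0.000 -0.001 0.000;
```

```bash
python3 -m crank '-0.028 0 -0.008 0 0 0;-0.028 0 -0.008 0 0 0;0 0 0 0 0 0;-0.021 0 0.072 0 0 0;0 0 0 0 0 0'
python3 -m crank '0 0 0 0 0 0;0 0 0 0 0 0;0 0 0 0 0 0;0 0 0 0 0 0;0 0 0 0 0 0'
python3 - <<'E'
from h import *
where();print(telemetry.sense()["q"].round(3))
p,T=tgt(14,-27.3,2);plan(p,T,5)
E
```

```text
t: 17.1
tcp_pos: [0.5246, 0.0109, 0.0343]
tool_rot: [0.983, -0.113, 0.143, 0.018]
force: [8.0, -1.4, 2.1]
finger_gap: 0.374
gripper_force: 60.2
t: 17.6
tcp_pos: [0.5245, 0.0109, 0.0343]
tool_rot: [0.983, -0.113, 0.142, 0.018]
force: [8.3, -2.1, 1.5]
finger_gap: 0.375
gripper_force: 60.2
th 16.51 yaw 0.17 roll 0.16 x0 -25.67 z0 8.71 y 0.12 F [ 8.5 -0.1  1.5]
[-0.183  0.701  2.033 -0.131  0.121  1.744]
-0.017 0.000 0.038 0.000 -0.006 0.000; -0.016 0.000 0.038 0.000 -0.006 0.000; -0.016 0.000 0.038 0.000 -0.006 0.000; -0.016 0.000 0.038 0.000 -0.006 0.000; -0.015 0.001 0.038 0.000 -0.006 0.000;
```

```bash
python3 -m crank '-0.018 0 0.038 0 -0.006 0; -0.018 0 0.038 0 -0.006 0; -0.016 0 0.038 0 -0.006 0; -0.016 0 0.038 0 -0.006 0; -0.015 0 0.038 0 -0.006 0'
python3 -m crank '0 0 0 0 0 0;0 0 0 0 0 0;0 0 0 0 0 0;0 0 0 0 0 0;0 0 0 0 0 0'
python3 - <<'E'
from h import *
where();print(telemetry.sense()["q"].round(3))
plan(*tgt(8,-29.6,1),5)
E
```

```text
t: 18.1
tcp_pos: [0.5246, 0.0108, 0.0268]
tool_rot: [0.986, -0.113, 0.121, 0.015]
force: [9.9, -1.8, 5.9]
finger_gap: 0.382
gripper_force: 60.4
t: 18.6
tcp_pos: [0.5246, 0.0109, 0.0267]
tool_rot: [0.986, -0.113, 0.121, 0.015]
force: [9.3, -2.0, 5.1]
finger_gap: 0.37
gripper_force: 60.3
th 13.97 yaw 0.15 roll 0.16 x0 -26.20 z0 2.54 y 0.08 F [9.6 0.2 5.1]
[-0.185  0.714  2.004 -0.075  0.181  1.688]
-0.017 0.000 0.022 0.000 -0.013 0.000; -0.017 0.000 0.022 0.000 -0.013 0.000; -0.016 0.000 0.022 0.000 -0.013 0.000; -0.016 0.000 0.023 0.000 -0.013 0.000; -0.015 0.000 0.023 0.000 -0.013 0.000;
```

```bash
python3 -m crank '-0.02 0 0.022 0 -0.013 0; -0.018 0 0.022 0 -0.013 0; -0.016 0 0.022 0 -0.013 0; -0.016 0 0.022 0 -0.013 0; -0.015 0 0.022 0 -0.013 0'
python3 -m crank '0 0 0 0 0 0;0 0 0 0 0 0;0 0 0 0 0 0;0 0 0 0 0 0;0 0 0 0 0 0'
python3 - <<'E'
from h import *
where();print(telemetry.sense()["q"].round(3))
plan(*tgt(1,-31,0.7),5)
E
```

```text
t: 19.1
tcp_pos: [0.5227, 0.0112, 0.0218]
tool_rot: [0.991, -0.114, 0.07, 0.01]
force: [10.1, -2.2, 5.2]
finger_gap: 0.378
gripper_force: 60.4
t: 19.6
tcp_pos: [0.5227, 0.0112, 0.0218]
tool_rot: [0.991, -0.114, 0.071, 0.01]
force: [9.6, -2.2, 5.1]
finger_gap: 0.373
gripper_force: 60.4
th 8.19 yaw 0.13 roll 0.17 x0 -29.14 z0 1.01 y 0.00 F [9.8 0.1 5.1]
[-0.187  0.722  1.937 -0.027  0.34   1.637]
-0.008 -0.000 0.022 0.000 -0.016 0.000; -0.008 -0.000 0.023 0.000 -0.016 0.000; -0.007 -0.000 0.023 0.000 -0.016 0.000; -0.007 -0.000 0.023 0.000 -0.016 0.000; -0.006 -0.000 0.023 0.000 -0.016 0.000;
```

```bash
python3 -m crank '-0.008 0 0.022 0 -0.016 0; -0.008 0 0.022 0 -0.016 0; -0.007 0 0.022 0 -0.016 0; -0.007 0 0.022 0 -0.016 0; -0.006 0 0.022 0 -0.016 0'
python3 -m crank '0 0 0 0 0 0;0 0 0 0 0 0;0 0 0 0 0 0;0 0 0 0 0 0;0 0 0 0 0 0'
python3 - <<'E'
from h import *
where();w=snapshot("wrist")
P=cloud(w)-Oc;X=P@U*1000;Y=P@V*1000;Z=P[...,2]*1000
for x in range(-20,42,4):
    m=(abs(Y)<3)&(abs(X-x)<2)&(Z<70)
    if m.any(): print(x,m.sum(),np.percentile(Z[m],[5,50,95]).round(1))
E
```

```text
t: 20.1
tcp_pos: [0.5212, 0.0115, 0.0168]
tool_rot: [0.993, -0.115, 0.007, 0.002]
force: [10.7, -1.5, 3.9]
finger_gap: 0.379
gripper_force: 60.4
t: 20.6
tcp_pos: [0.5216, 0.0114, 0.0169]
tool_rot: [0.993, -0.115, 0.008, 0.002]
force: [10.5, -2.3, 4.1]
finger_gap: 0.376
gripper_force: 60.7
th 0.98 yaw 0.10 roll 0.17 x0 -31.09 z0 0.45 y -0.03 F [10.8  0.2  4.1]
-20 76 [32.7 33.8 34.7]
-16 75 [32.9 33.8 34.7]
-12 78 [32.8 33.7 34.8]
-8 79 [33.1 33.8 34.6]
-4 83 [33.2 33.8 34.7]
0 81 [33.  34.  34.7]
4 87 [32.9 34.  35.1]
8 90 [32.8 33.9 35. ]
12 96 [33.1 34.1 35.2]
16 101 [33. 34. 35.]
20 103 [33.1 34.  34.9]
24 220 [21.9 31.  34.4]
28 67 [19.9 21.9 23.2]
32 78 [25.8 26.9 28.1]
36 260 [-0.1 16.8 27.3]
40 79 [-3.7 -2.6  0.2]
```

The cell lies level on the floor (top at 34 mm above it throughout, button at the contact). Release and lift.

```bash
python3 -m crank '0 0 0 0 0 0;0 0 0 0 0 0;0 0 0 0 0 0;0 0 0 0 0 0;0 0 0 0 0 0' 0.25 30
python3 -m crank '0 0 -0.3 0 0 0;0 0 -0.5 0 0 0;0 0 -1 0 0 0;0 0 -1 0 0 0;0 0 -1 0 0 0'
python3 -m crank '0 0 -1 0 0 0;0 0 -0.5 0 0 0;0 0 0 0 0 0;0 0 0 0 0 0;0 0 0 0 0 0' -1
python3 - <<'E'
from h import *
import pickle
where();w=snapshot("wrist");t=snapshot("top");pickle.dump((w,t),open("w7.pkl","wb"))
P=cloud(w)-Oc;X=P@U*1000;Y=P@V*1000;Z=P[...,2]*1000
for x in range(-32,42,4):
    m=(abs(Y)<3)&(abs(X-x)<2)&(Z<70)
    if m.any(): print(x,m.sum(),np.percentile(Z[m],[5,50,95]).round(1))
save(w,"w7.png",None,1.2)
print(telemetry.sense()["tcp_pos"])
E
```

```text
t: 21.15
tcp_pos: [0.5152, 0.0129, 0.0152]
tool_rot: [0.993, -0.114, 0.001, 0.002]
force: [0.4, -0.7, 0.5]
finger_gap: 0.627
gripper_force: 0.0
t: 21.65
tcp_pos: [0.515, 0.0134, 0.1696]
tool_rot: [0.993, -0.114, 0.002, 0.002]
force: [1.6, 0.0, -1.2]
finger_gap: 0.628
gripper_force: 0.0
t: 22.15
tcp_pos: [0.5141, 0.0138, 0.2264]
tool_rot: [0.993, -0.114, 0.001, 0.002]
force: [-0.4, -0.1, -0.6]
finger_gap: 0.001
gripper_force: 0.0
th 0.15 yaw 0.12 roll 0.21 x0 -39.02 z0 210.50 y 0.58 F [-0.4 -0.2 -0.6]
-32 1 [25.8 25.8 25.8]
-28 10 [33.1 33.6 34.3]
-24 15 [32.9 33.9 34.7]
-20 15 [33.2 34.  35.1]
-16 17 [32.5 33.6 34.3]
-12 18 [32.1 33.7 34.7]
-8 14 [33.1 34.1 35.3]
-4 15 [32.9 33.6 34.3]
0 15 [32.5 33.9 35.2]
4 15 [32.7 34.  35.3]
8 20 [32.7 33.8 34.8]
12 15 [32.7 33.7 34.8]
16 15 [32.4 33.6 34.8]
20 20 [32.8 33.9 34.4]
24 14 [32.8 34.  35.1]
28 24 [21.4 33.  34.5]
32 12 [24.4 26.9 27.8]
36 29 [-0.5 12.4 27.5]
40 15 [-3.6 -2.1  0. ]
[0.51429004 0.01377411 0.22608366]
```

View pics/w7.png

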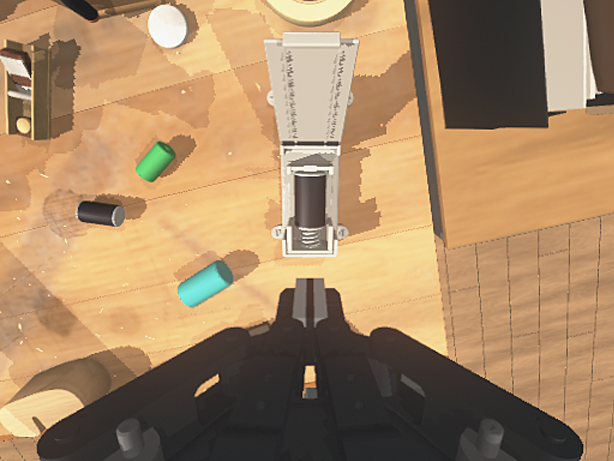

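The wrist picture shows the cell seated: button at the contact plate (310,170)/1.2, spring at the flat end (310,238)/1.2, cover still open. Before going behind the cover I check the clearance there.

Run:
```python
from h import *
import pickle
S=pickle.load(open("s0.pkl","rb"))
P=np.vstack([cloud(S[n]).reshape(-1,3) for n in("top","scene")])
print('y',[round(y,2) for y in np.arange(-.16,.16,.04)])
for x0 in np.arange(.56,.84,.03):
    print(round(x0,2),[round(float(np.max(P[:,2][(P[:,0]>x0)&(P[:,0]<x0+.03)&(P[:,1]>y)&(P[:,1]<y+.04)],initial=-1)),3) for y in np.arange(-.16,.16,.04)])
OL=np.array([.5242,.0111,0])
p=OL+U*.158;p[2]=.24;print(p);plan(p,Rh(H0),5)
```

```text
y [np.float64(-0.16), np.float64(-0.12), np.float64(-0.08), np.float64(-0.04), np.float64(0.0), np.float64(0.04), np.float64(0.08), np.float64(0.12)]
0.56 [0.0, 0.005, 0.005, 0.086, 0.072, 0.005, 0.01, 0.022]
0.59 [0.0, 0.005, 0.131, 0.131, 0.12, 0.007, 0.006, 0.026]
0.62 [0.001, 0.005, 0.151, 0.161, 0.159, 0.007, 0.005, 0.006]
0.65 [0.002, 0.005, 0.005, 0.003, 0.005, 0.005, 0.006, 0.006]
0.68 [-0.001, 0.017, 0.024, 0.024, 0.023, 0.005, 0.014, 0.015]
0.71 [0.002, 0.024, 0.024, 0.022, 0.024, 0.007, 0.1, 0.098]
0.74 [0.003, 0.022, 0.024, 0.023, 0.076, 0.077, 0.104, 0.126]
0.77 [0.002, 0.006, 0.034, 0.229, 0.167, 0.24, 0.34, 0.367]
0.8 [0.379, 0.461, 0.46, 0.46, 0.459, 0.458, 0.457, 0.456]
0.83 [0.462, 0.413, 0.214, 0.459, 0.459, 0.455, 0.457, 0.456]
[ 0.67799392 -0.02511366  0.24      ]
0.841 0.004 -0.068 0.000 -0.000 0.000; 0.841 0.003 -0.068 0.000 -0.000 0.000; 0.841 0.003 -0.068 0.000 -0.000 0.000; 0.841 0.002 -0.069 0.000 -0.000 0.000; 0.841 0.002 -0.069 0.000 -0.000 0.000;
```

```bash
python3 -m crank '0.75 0.003 -0.02 0 0 0;0.75 0.003 -0.02 0 0 0;0.75 0.003 -0.02 0 0 0;0.75 0.003 -0.02 0 0 0;0.75 0.003 -0.02 0 0 0' >/dev/null
python3 -m crank '0 0 0 0 0 0;0 0 0 0 0 0;0 0 0.4 0 0 0;0 0 0.4 0 0 0;0 0 0.4 0 0 0'
cat >> h.py <<'E'
def lg():
    s=telemetry.sense();d=np.array(s["tcp_pos"])-np.array([.5242,.0111,0]);T=R.from_quat(s["tool_rot"]).apply([0,0,1])
    print("logger mm",(1e3*np.array([d@U,d@V,d[2]])).round(1),"F",np.r_[s["force"]@U,s["force"]@V,s["force"][2]].round(1),T.round(3))
E
python3 -c 'from h import *;lg()'
```

```text
t: 23.25
tcp_pos: [0.6596, -0.0206, 0.1833]
tool_rot: [0.993, -0.114, 0.001, 0.002]
force: [-0.8, 0.1, 0.3]
finger_gap: -0.001
gripper_force: 0.0
logger mm [1.390e+02 1.000e-01 1.833e+02] F [-0.8 -0.1  0.3] [ 0.002 -0.004 -1.   ]
```

```bash
python3 -m crank '0.1 0 0 0 0 0;0 0 0.4 0 0 0;0 0 0.4 0 0 0;0 0 0.4 0 0 0;0 0 0 0 0 0'; python3 -c 'from h import *;lg()'
python3 -m crank '-0.2 0 0 0 0 0;-0.2 0 0 0 0 0;-0.2 0 0 0 0 0;-0.2 0 0 0 0 0;-0.2 0 0 0 0 0'; python3 -c 'from h import *;lg()'
python3 -m crank '-0.2 0 0 0 0 0;-0.2 0 0 0 0 0;-0.2 0 0 0 0 0;-0.2 0 0 0 0 0;-0.1 0 0 0 0 0'; python3 -c 'from h import *;lg()'
```

```text
t: 23.75
tcp_pos: [0.6636, -0.0219, 0.1347]
tool_rot: [0.993, -0.114, 0.0, 0.002]
force: [-0.6, -0.4, -0.3]
finger_gap: 0.001
gripper_force: 0.0
logger mm [143.2  -0.2 134.7] F [-0.5 -0.5 -0.3] [-0.    -0.004 -1.   ]
t: 24.25
tcp_pos: [0.6262, -0.0131, 0.1369]
tool_rot: [0.993, -0.114, 0.003, 0.002]
force: [-0.4, 0.5, -0.4]
finger_gap: 0.001
gripper_force: 0.4
logger mm [104.8  -0.2 136.9] F [-0.5  0.4 -0.4] [ 0.006 -0.005 -1.   ]
t: 24.75
tcp_pos: [0.5904, -0.0048, 0.1358]
tool_rot: [0.993, -0.114, 0.002, 0.002]
force: [0.8, -0.1, -0.2]
finger_gap: -0.006
gripper_force: 0.3
logger mm [ 68.1  -0.3 135.8] F [ 0.8  0.1 -0.2] [ 0.004 -0.004 -1.   ]
```

```bash
python3 -m crank '-0.25 0 0.05 0 0 0;-0.25 0 0.05 0 0 0;-0.25 0 0.05 0 0 0;-0.22 0 0.12 0 0 0;-0.22 0 0.12 0 0 0'
python3 - <<'E'
from h import *
lg();t=snapshot("top");s=snapshot("scene")
for n,c in(("top",t),("scene",s)):
    P=cloud(c)-np.array([.5242,.0111,0]);X=P@U*1000;Y=P@V*1000;Z=P[...,2]*1000
    m=(abs(Y)<28)&(abs(Y)>20)&(X>-70)&(X<120)&(Z>55)&(Z<185);print(n,m.sum())
    a=np.arctan2(Z[m]-49.5,52.5-X[m]);
    if m.sum(): print(np.percentile(a,[10,50,90]),np.hypot(Z[m]-49.5,52.5-X[m]).max())
E
```

```text
t: 25.25
tcp_pos: [0.5443, 0.0059, 0.1197]
tool_rot: [0.993, -0.114, 0.002, 0.002]
force: [1.0, -0.7, 0.6]
finger_gap: 0.001
gripper_force: 0.3
logger mm [ 20.8  -0.5 119.7] F [ 1.1 -0.5  0.6] [ 0.004 -0.005 -1.   ]
top 33
[1.03585279 1.04865806 1.06641402] 132.32843141401418
scene 174
[0.96623907 0.99052018 1.22021023] 138.12157426764077
```

The cover is at about 1.0 rad and following. Continue the arc.

```bash
python3 -m crank '-0.25 0 0.12 0 0 0;-0.25 0 0.27 0 0 0;-0.25 0 0.27 0 0 0;-0.12 0 0.25 0 0 0;-0.1 0 0.25 0 0 0'; python3 -c 'from h import *;lg()'
python3 -m crank '-0.05 0 0.2 0 0 0;-0.04 0 0.2 0 0 0;0 0 0.1 0 0 0;0 0 0 0 0 0;0 0 0 0 0 0'; python3 -c 'from h import *;lg()'
```

```text
t: 25.85
tcp_pos: [0.5069, 0.0144, 0.073]
tool_rot: [0.993, -0.114, 0.002, 0.002]
force: [0.7, -0.1, 0.5]
finger_gap: 0.002
gripper_force: 0.3
logger mm [-17.6  -0.7  73. ] F [0.7 0.1 0.5] [ 0.004 -0.005 -1.   ]
t: 26.35
tcp_pos: [0.5047, 0.0148, 0.0535]
tool_rot: [0.993, -0.114, 0.003, 0.002]
force: [0.6, 0.4, 0.2]
finger_gap: 0.005
gripper_force: 0.0
logger mm [-19.8  -0.9  53.5] F [0.5 0.5 0.2] [ 0.005 -0.005 -1.   ]
```

```bash
python3 -m crank '0 0 0.03 0 0 0;0 0 0.03 0 0 0;0 0 0.03 0 0 0;0 0 0 0 0 0;0 0 0 0 0 0'; python3 -c 'from h import *;lg()'
python3 -m crank '0 0 0.03 0 0 0;0 0 0.03 0 0 0;0 0 0 0 0 0;0 0 0 0 0 0;0 0 0 0 0 0'; python3 -c 'from h import *;lg()'
```

```text
t: 26.85
tcp_pos: [0.5049, 0.0148, 0.0517]
tool_rot: [0.993, -0.114, 0.004, 0.002]
force: [-2.0, 0.3, 14.2]
finger_gap: -0.003
gripper_force: 7.1
logger mm [-19.6  -0.8  51.7] F [-2.  -0.2 14.2] [ 0.007 -0.005 -1.   ]
t: 27.35
tcp_pos: [0.505, 0.0148, 0.0513]
tool_rot: [0.993, -0.114, 0.004, 0.002]
force: [-5.3, 0.4, 30.1]
finger_gap: -0.001
gripper_force: 15.7
logger mm [-19.6  -0.8  51.3] F [-5.3 -0.8 30.1] [ 0.008 -0.006 -1.   ]
```

```bash
python3 -m crank '0 0 -0.1 0 0 0;0 0 -0.6 0 0 0;0 0 -1 0 0 0;0 0 -1 0 0 0;0 0 -1 0 0 0' >/dev/null
python3 -m crank '-0.5 0 0 0 0 0;-0.5 0 -0.3 0 0 0;0 0 0 0 0 0;0 0 0 0 0 0;0 0 0 0 0 0'
python3 - <<'E'
from h import *
lg();w=snapshot("wrist");s=snapshot("scene")
P=cloud(w)-np.array([.5242,.0111,0]);X=P@U*1000;Y=P@V*1000;Z=P[...,2]*1000
m=(abs(Y)<24)&(X>-60)&(X<45)&(Z>30)&(Z<80);c=np.polyfit(X[m],Z[m],1);print(m.sum(),c,np.percentile(Z[m],[2,50,98]))
A=cv2.resize(s["image"][100:280,180:360],None,fx=3,fy=3,interpolation=2);cv2.imwrite("pics/end.png",A[:,:,::-1])
E
```

```text
t: 28.35
tcp_pos: [0.4657, 0.0244, 0.207]
tool_rot: [0.993, -0.114, 0.003, 0.002]
force: [-0.6, 0.1, -0.3]
finger_gap: -0.001
gripper_force: 0.0
logger mm [-60.   -0.4 207. ] F [-0.6 -0.  -0.3] [ 0.006 -0.005 -1.   ]
4411 [-1.51253880e-03  5.22369672e+01] [50.7852261  52.25166288 53.74347525]
```

View pics/end.png

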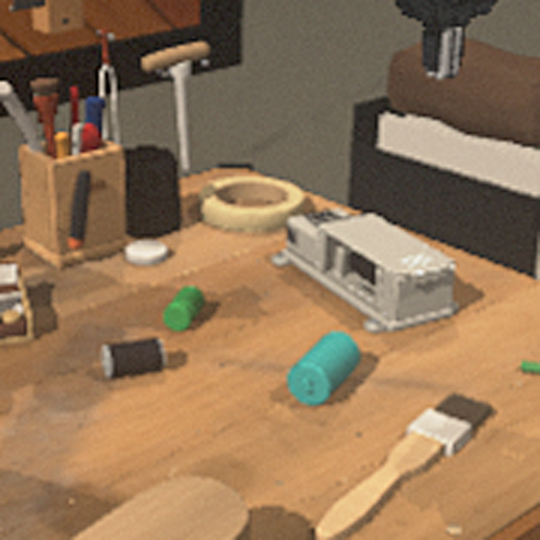

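The picture shows the cover flat over the bay at (370,250), with the cell visible through the notch and the hand clear at (445,50). The cover's slope is about 0.002 rad at 52.2 mm.

```bash
python3 -c 'from station import manip;print(manip.sign_off())'
```

```text
the job is handed in; nothing more can be done
None
```

The D cell lies fully down in the bay with its flat end on the spring and its button on the contact. The cover is shut, the hand is clear, and I handed the job in at about 28 s; the sign-off returned no verdict.

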